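# Lock a V-notched part rest onto its keyhole screws

## Task

Mount the V-notched steel part rest on the slotted aluminium fixture base: set its keyhole foot plate down flat over both screw heads, then slide it along the base, away from you, until the slots are under the heads and the spring pin of the base snaps up through the square hole in the foot plate. The screws are clamped at an unknown place along the base, so feel for them, and never press or push on the base harder than about 3 kg (30 N). Let go of the rest when it is locked, and leave everything else where it lies.

Things in the scene. Friction and masses are not known exactly. Their poses are not given: they have to be found in the camera images.
- rest_grip (a point): The loose steel part rest (0.28 to 0.45 kg): foot plate 72 (x) x 92 (y) x 4 mm with an upright block 16 (x) x 36 (y) mm on its middle, block top 50 mm above the underside, V-notch 16 mm wide, 8 deep in it. Grip the block across its 16 mm (x). This point: block's middle, 30 mm above the underside. z up, x towards the keyholes' wide ends. Starts flat on the bench, turned at most 1 rad from the base.
- keyholes (a point): Point on the rest's underside, x +6 mm of the block's middle, midway between the wide openings of its two keyholes, which lie at y -33 and +33 mm from it. Openings 16 (x) x 16 (y) mm. From each a slot 9 mm wide runs to -x; in its end the screw axis lies 16 mm to -x of the middle of the opening, so the rest travels 16 mm to +x after it is set down.
- pin_hole (a point): Point on the rest's underside, 24.8 mm to -x of the block's middle: the centre of the 12 x 12 mm square through hole for the lock pin. The pin finds it only within the last 1.2 mm of the rest's travel, so push until the slot ends stop against the screws.
- rest: The same part rest; this origin lies under the block's middle on the underside of the foot plate, same axes.
- base: Fixture base, fixed to the bench: smooth oiled aluminium plate (friction about 0.25) 150 (x) x 110 (y) x 14 mm, three slots along x, on soft rubber feet; 19 mm high in all. Origin at the centre of its underside; z up, x is the lock direction (away from the robot, within 0.4 rad). The plate yields 1 mm for each 8 N downwards or along x, at most 4.5 mm, and springs back.
- base_top (a point): Centre of the base's top, 19 mm above the bench. Two steel screws stand in the outer slots at y -33 and +33 mm, both at one x anywhere from -16 to +16 mm from here: it differs each time, is not reported and stays put in the slots under load. Shank 6 mm, head 13 mm in diameter, head underside 6 and head top 11 mm above this point.
- pin (a joint): Spring pin, 8 mm in diameter, in the base's middle slot (y = 0), 14 mm to -x of the screws. 0 = up, 6 mm above the base's top; 0.006 m = pressed flush by a foot plate lying on the base. Spring force 0.8 N up, 2 N flush. It springs back to 0 through the square hole when the rest is home.
- screwdriver: Red-handled screwdriver lying on the bench between base and rest, 171 mm long, bystander; origin under its middle.
- bush: Small turned steel bush, 24 mm across and 22 mm high, bystander behind the work; origin under its middle.
- cone: Small turned steel cone, 22 mm across and 26 mm high, bystander behind the work; origin under its middle.
- plug_gauge_1: Steel plug gauge lying on the left, 84 mm long and 15 mm thick, bystander; origin under its middle.
- plug_gauge_2: A second plug gauge of the same kind beside it, bystander; origin under its middle.
There are look-alikes about, which are no part of the job. Of the things shaped like the rest, the bare steel one is meant. Leave any green look-alike of the base alone.

How it is judged:
On the way:
1. the foot plate lies flat on the base, set down over both screw heads, the spring pin pressed down under it (z of rest in the frame of base_top below 0.0025 m and value of joint pin above 0.004 m and angle between rest's own z axis and vertical below 0.06 rad and x of rest in the frame of base_top between -0.0245 and 0.014 m and y of rest in the frame of base_top between -0.005 and 0.005 m), for 0.1 s.
At the end, for the whole second after the job is handed in: The rest is at rest and let go, flat on the base (underside within 2.5 mm of the base's top, tilt under 0.06 rad), lined up with it (within 0.1 rad and 4 mm sideways), slid home under the screw heads with the spring pin up again through the square hole (pin within 1.5 mm of fully up) (value of joint pin below 0.0015 m and z of rest in the frame of base_top between -0.002 and 0.0025 m and angle between rest's own z axis and vertical below 0.06 rad and angle between the x axis of rest and the x axis of base_top, either way round below 0.1 rad and x of rest in the frame of base_top between -0.01 and 0.03 m and y of rest in the frame of base_top between -0.004 and 0.004 m and linear speed of rest below 0.01 m/s); the robot touches nothing.
It fails at once if the base with its screws and pin is pressed or pushed with more than 30 N (contact force between anything else and base above 30 N).
It fails at once if a bystander is moved by more than 30 mm (distance of any of screwdriver, bush, cone, plug_gauge_1, plug_gauge_2 from where it was at the start of the episode above 0.03 m).
It also fails if it takes over 58 s, if anything falls off the work surface, if the arm or the gripper's body presses on something with over 40 N, if the wrist force passes 120 N, or if a joint passes its speed limit or range.

## Robot

A 6-joint arm with a two-finger parallel gripper is mounted at the origin on a cart in front of the work surface, level with it; the furniture and walls round the work are solid. World frame = base frame: x ahead of the robot, y to its left, z up, the work surface at z = 0. Lengths are in m, angles in rad, forces in N, time in s.
With the tool pointing down it reaches from about 0.3 to 0.875 m from the base axis. Payload 6.4 kg.
Tool frame: the origin (TCP) lies between the finger pads; the fingertips stand 19 mm ahead of it and the grasp point (between the pads) is the TCP (ctrl.tips_ahead is the z of the fingertips in the tool frame, in m); z points along the fingers, y is the line along which they close (so a half turn about z gives the same grasp; the last joint's range is limited). The gripper opens to 85 mm and grips with 20 to 120 N. Pads are 22 mm wide; open, the fingers measure 114 mm over their backs; the gripper's body (76 mm by 85 mm) begins 54 mm behind the grasp point. The pads swing forward as they close: fully open they stand 13 mm farther back than shut.
Start: joints at [0.907, 0.181, 1.607, -0, 1.354, -0.206], TCP at [0.254, 0.516, 0.25] pointing down, gripper open.
Joint ranges: [-2.99, 2.99], [-0.89, 2.07], [0.3, 2.58], [-1.14, 4.28], [0, 2.63], [-3.12, 3.12]. Speed limits (rad/s): [2.57, 2.57, 3.01, 3.14, 3.14, 3.14].

## Interface

Orientations are given as a unit quaternion [w, x, y, z].
In Python, from bench import readout, vision, ctrl gives the robot as it stands.
- The arm moves only by the tool play_rows, never from a script. Its arguments are lists of equal length, an entry for each row: "xyz": the shift along the tool's x, y, z in mm, a list of three; "rot": the turn, a rotation vector about the tool's x, y, z in rad, a list of three; "grip": the opening, from 0 (shut) to 1 (fully open). In form: {"xyz": [[x, y, z], ...], "rot": [[rx, ry, rz], ...], "grip": [grip, ...]}. A call has exactly 10 rows; each row is the pose to reach, as a shift and turn from the pose commanded when the call began, along the tool's axes at that moment; what a row does not reach only later rows make up. A row lasts 1/8 s, in which the tool goes at most 62.5 mm and 10.7 degrees, less where a joint would pass 70% of its speed; a pose out of reach is approached as far as the arm can. A call with a gripper value outside its range is refused whole. The fingers move at their own pace and stop on an object; the grip force is fixed at half the most. Time passes only in rows, so rows that repeat a pose let the fingers close, or fill a call up. It gives the time, the measured TCP pose, the force, the opening and the grip force at its end, in the units of the state.
- readout.get_obs(): the state, without advancing time (a new reading comes with each control period).
- vision.camera(name): name is "scene" or "top"; returns a dict with "color" (384x512x3 uint8, red, green, blue), "depth" (384x512 float32, m along the optical axis (not along the pixel's ray), 0 where there is no reading), "camera_matrix" (3x3 intrinsics, pixels), "k1" (the pictures are not rectified: a ray, as slopes to the right and down, at radius r is drawn at 1 + k1 r^2 times it, then the intrinsics apply), "extrinsics" (4x4, takes a point from camera to world coordinates). Camera axes: x right, y down, z forward; pixel columns grow to the right and rows downward; lengths in m; the calibration is good to about 2 mm. A picture is of the moment at which its call begins.
- ctrl.hand_in(): hands the job in; it is judged then, once.
The state is a dict: "time_s": time; "q": joint angles; "dq": joint speeds; "joint_efforts": joint torques, N m; "eef_pos": TCP position; "eef_rot": TCP orientation; "wrist_force": force on the tool from outside, world axes, zero at the start; "torque": the same for the moment, N m; "opening": opening from 0.0 (shut) to 1.0 (fully open); "grasp_force": force on a finger pad.
Only numpy, scipy, OpenCV 4.12 (cv2) and the standard library are available. Lean on these libraries where they do the work, as an engineer would, in place of code of your own. Each camera call takes 0.05 s, during which the arm holds its last target. There are 200 camera calls.

## Working session

There is one attempt and no reset: what is moved stays moved. The work goes in short steps, Python scripts to look and compute and a tool call to move; the robot and the scene stay as the last step left them, time stands still between calls to the robot, and variables do not carry over. Pictures are saved under pics/ and viewed, at most 10 in all, crops included, and the job is handed in when it is done.

Besides the shell and the picture viewer there is one more tool, called after "Request:" as name(argument=value, ...) on one line, values as JSON. play_rows: Moves the arm, as the interface text tells. Its arguments: {"type":"object","properties":{"xyz":{"type":"array","items":{"type":"array","items":{"type":"number"}}},"rot":{"type":"array","items":{"type":"array","items":{"type":"number"}}},"grip":{"type":"array","items":{"type":"number"}}},"required":["xyz","rot","grip"]}

```bash
mkdir -p pics; ls
cat > h.py <<'E'
import numpy as np, cv2
from scipy.spatial.transform import Rotation as R
from bench import readout, vision, ctrl
def cam(n,f=None):
    c=vision.camera(n); np.savez('%s.npz'%n,**c)
    if f: cv2.imwrite('pics/'+f,c['color'][:,:,::-1])
    return c
def ray(c,u,v):
    K=c['camera_matrix']; p=np.array([[[u,v]]],float)
    d=cv2.undistortPoints(p,K,np.array([float(c['k1']),0,0,0]))[0,0]
    T=c['extrinsics']; return T[:3,3],T[:3,:3]@np.array([d[0],d[1],1])
def onz(c,u,v,z):
    o,d=ray(c,u,v); return o+d*(z-o[2])/d[2]
def pt(c,u,v):
    o,d=ray(c,u,v); return o+d*float(c['depth'][int(round(v)),int(round(u))])
def load(n): return dict(np.load('%s.npz'%n))
E
python3 - <<'E'
from h import *
a=cam('scene','s0.png');b=cam('top','t0.png')
for c in(a,b): print(c['camera_matrix'],c['k1'],c['extrinsics'])
print(readout.get_obs())
E
```

```text
pics
[[402.61650306   0.         256.27766677]
 [  0.         402.61650306 189.78961503]
 [  0.           0.           1.        ]] -0.07220603695607707 [[-0.6630618  -0.43209014  0.61126685 -0.15533555]
 [-0.74855196  0.37797316 -0.54479928  0.56390377]
 [ 0.00435993 -0.81880059 -0.57406148  0.72243396]
 [ 0.          0.          0.          1.        ]]
[[458.96262017   0.         255.07850646]
 [  0.         458.96262017 188.27569147]
 [  0.           0.           1.        ]] -0.07459823112233577 [[-0.05234346 -0.97089648  0.23370964  0.24914296]
 [-0.99862395  0.0516444  -0.00911416 -0.05235097]
 [-0.00322088 -0.23386511 -0.97226372  1.29822387]
 [ 0.          0.          0.          1.        ]]
{'time_s': 0.1, 'q': array([ 9.06685153e-01,  1.81461401e-01,  1.60785507e+00, -1.29276318e-06,
        1.35381561e+00, -2.06320525e-01]), 'dq': array([ 0.00066222, -0.00264638, -0.00295599, -0.00043556,  0.00064682,
        0.00110808]), 'joint_efforts': array([-6.90129455e-04, -4.45878518e+01, -3.52234662e+01, -2.21111604e-04,
        4.19243370e-03,  1.07605015e-04]), 'eef_pos': array([0.2538459 , 0.51543683, 0.24950282]), 'eef_rot': array([-3.23941916e-04,  2.26901596e-01,  9.73917385e-01, -6.98222434e-04]), 'wrist_force': array([-0.65193319,  0.22238286,  0.94462966]), 'torque': array([ 0.01344973, -0.01689634,  0.01027844]), 'grasp_force': 0.0, 'opening': 0.9979491431370124}
```

View pics/s0.png

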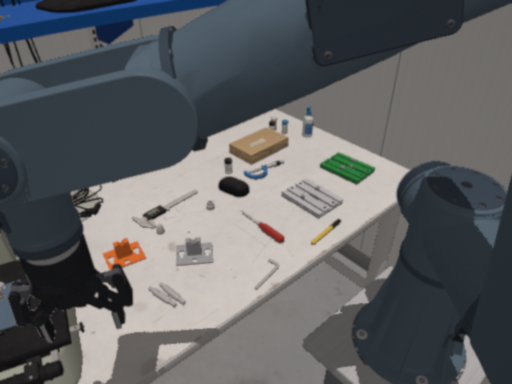

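View pics/t0.png

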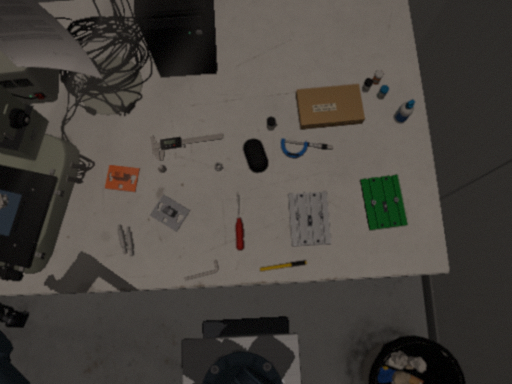

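The top view shows the bare steel rest at (170,211) and its orange look-alike at (122,178). The silver base is at (309,218), with the green look-alike at (383,202). In the scene view these are at (195,250), (124,253), (312,197) and (347,167). By the description I choose the steel rest and the silver base, and check both in one close crop.

Run:
```python
from h import *
s=load('scene')['color'];t=load('top')['color']
f=lambda im,u,v,w=25,h=25:cv2.resize(im[v-h:v+h,u-w:u+w,::-1],(400,300) if 0 else (390,290) if w!=h else (300,300),interpolation=cv2.INTER_CUBIC)
g=np.vstack([np.hstack([f(t,170,211),f(t,309,218,32,32)]),np.hstack([f(s,195,250),f(s,312,197,32,32)])])
cv2.imwrite('pics/crop.png',np.clip(g*1.5,0,255).astype(np.uint8))
for n,l in(('top',[(170,211),(309,218)]),('scene',[(195,250),(312,197)])):
    c=load(n)
    for u,v in l: print(n,pt(c,u,v),onz(c,u,v,.019))
```

```text
top [0.49679064 0.17480321 0.05097791] [0.50314003 0.18062717 0.019     ]
top [ 0.4624788  -0.21210168  0.01784237] [ 0.46228592 -0.21195725  0.019     ]
scene [0.49740143 0.18720932 0.01941063] [0.49778268 0.1869893  0.019     ]
scene [ 0.45591352 -0.20283609  0.01976196] [ 0.45657634 -0.20366753  0.019     ]
```

View pics/crop.png

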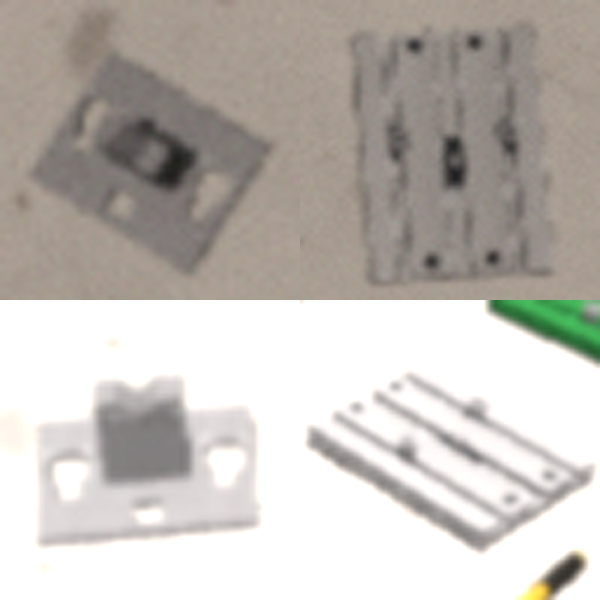

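The crop confirms it: the bare steel rest has its pin hole at crop (122,207) and its keyholes' wide ends up-right. The base's screw heads are at about (397,140) and (510,140). Now I measure from both views.

```bash
cat >> h.py <<'E'
def cloud(c):
    h,w=c['depth'].shape; vv,uu=np.mgrid[:h,:w]
    d=cv2.undistortPoints(np.dstack([uu,vv]).reshape(-1,1,2).astype(float),c['camera_matrix'],np.array([float(c['k1']),0,0,0])).reshape(h,w,2)
    P=np.dstack([d,np.ones((h,w))])*c['depth'][...,None]; T=c['extrinsics']
    return P@T[:3,:3].T+T[:3,3]
E
python3 - <<'E'
from h import *
for n in('top','scene'):
    c=load(n);P=cloud(c);X,Y,Z=P[...,0],P[...,1],P[...,2]
    def sel(cx,cy,r,z0,z1): return (np.hypot(X-cx,Y-cy)<r)&(Z>z0)&(Z<z1)
    print(n,'bench z',np.median(Z[sel(.5,0.0,.05,-.02,.02)]))
    m=sel(.46,-.208,.12,.012,.024)
    mm=cv2.morphologyEx(m.astype(np.uint8),cv2.MORPH_OPEN,np.ones((3,3)))
    r=cv2.minAreaRect(P[mm>0][:,:2].astype(np.float32)*1000);print('base',r,np.median(Z[mm>0]),mm.sum())
    m=sel(.46,-.208,.07,.025,.05);print('heads',m.sum(),np.round(P[m],4).tolist()[:40])
    m=sel(.50,.18,.04,.035,.07);r=cv2.minAreaRect(P[m][:,:2].astype(np.float32)*1000);print('block',m.sum(),r,np.median(Z[m]),Z[m].max(),P[m].mean(0))
    k=sel(.50,.18,.065,.002,.008)
    mm=cv2.morphologyEx(k.astype(np.uint8),cv2.MORPH_OPEN,np.ones((3,3)))
    if mm.sum()>20:r=cv2.minAreaRect(P[mm>0][:,:2].astype(np.float32)*1000);print('plate',mm.sum(),r)
# manual pixels from top crop
t=load('top')
for nm,l in(('corners',[(115,55),(272,148),(190,275),(33,175)]),('pinhole',[(122,207)])):
    for u,v in l: print(nm,np.round(onz(t,145+u/6-.4,186+v/6-.4,.004),4))
k=64/300
for nm,z,l in(('bcorn',.019,[(52,38),(238,28),(250,272),(72,283)]),('head',.030,[(97,140),(210,140)]),('pin',.025,[(155,160)])):
    for u,v in l: print(nm,np.round(onz(t,277+u*k-.4,186+v*k-.4,z),4))
s=load('scene')
for nm,z,l in(('bcorn',.019,[(8,430),(110,375),(293,470),(182,550)]),('head',.030,[(107,452),(176,407)])):
    for u,v in l: print('scene',nm,np.round(onz(s,280+u*k-.4,165+(v-300)*k-.4,z),4))
for u,v in [(40,425),(255,408),(257,522),(43,543)]: print('scene rcorn',np.round(onz(s,170+u/6-.4,225+(v-300)/6-.4,.004),4))
E
```

```text
top bench z -0.00047488830894160117
base ((461.9046630859375, -212.75401306152344), (108.17546081542969, 150.54185485839844), 89.89351654052734) 0.0178470812375362 1469
heads 37 [[0.5179, -0.23, 0.0251], [0.4926, -0.1597, 0.0257], [0.4753, -0.2424, 0.0331], [0.4761, -0.2461, 0.0274], [0.4773, -0.1785, 0.0254], [0.4764, -0.1809, 0.0293], [0.4734, -0.24, 0.0285], [0.4726, -0.2423, 0.032], [0.4729, -0.2455, 0.0295], [0.4727, -0.2483, 0.03], [0.4738, -0.1779, 0.0287], [0.4737, -0.1808, 0.0285], [0.4736, -0.1836, 0.0285], [0.4734, -0.1864, 0.0285], [0.4711, -0.2403, 0.0252], [0.4701, -0.2423, 0.0302], [0.4697, -0.245, 0.0313], [0.4703, -0.2485, 0.027], [0.4705, -0.1746, 0.0325], [0.4704, -0.1774, 0.0321], [0.4709, -0.1806, 0.0283], [0.4703, -0.1831, 0.031], [0.47, -0.1858, 0.0318], [0.4673, -0.2392, 0.0311], [0.4676, -0.2424, 0.0283], [0.4678, -0.2456, 0.026], [0.4675, -0.2482, 0.0273], [0.4687, -0.1779, 0.0253], [0.4678, -0.1802, 0.0299], [0.4679, -0.1831, 0.0286], [0.4678, -0.186, 0.0282], [0.4648, -0.2422, 0.028], [0.4638, -0.2443, 0.0328], [0.4651, -0.1772, 0.03], [0.4648, -0.1799, 0.
[... 1593 characters left out ...]
0.5053 0.1258 0.004 ]
corners [0.446  0.1661 0.004 ]
corners [0.4981 0.241  0.004 ]
pinhole [0.4803 0.1982 0.004 ]
bcorn [ 0.5357 -0.1566  0.019 ]
bcorn [ 0.5359 -0.2707  0.019 ]
bcorn [ 0.3868 -0.2648  0.019 ]
bcorn [ 0.3861 -0.1583  0.019 ]
head [ 0.4694 -0.1783  0.03  ]
head [ 0.4657 -0.246   0.03  ]
pin [ 0.4563 -0.2127  0.025 ]
scene bcorn [ 0.5339 -0.1517  0.019 ]
scene bcorn [ 0.5344 -0.2481  0.019 ]
scene bcorn [ 0.3849 -0.2561  0.019 ]
scene bcorn [ 0.3782 -0.1433  0.019 ]
scene head [ 0.4654 -0.1704  0.03  ]
scene head [ 0.4699 -0.2403  0.03  ]
scene rcorn [0.5579 0.2061 0.004 ]
scene rcorn [0.5054 0.1292 0.004 ]
scene rcorn [0.4489 0.1699 0.004 ]
scene rcorn [0.4968 0.2435 0.004 ]
```

Request:
play_rows(xyz=[[-37,-19,12],[-74,-37,24],[-110,-56,36],[-147,-74,48],[-184,-93,60],[-221,-111,72],[-258,-130,84],[-294,-148,96],[-331,-167,108],[-368,-186,120]], rot=[[0,0,0.168],[0,0,0.337],[0,0,0.505],[0,0,0.674],[0,0,0.842],[0,0,1.01],[0,0,1.179],[0,0,1.347],[0,0,1.516],[0,0,1.684]], grip=[1,1,1,1,1,1,1,0.7,0.7,0.7])

```text
time_s: 1.35
eef_pos: [0.5025, 0.1851, 0.1296]
eef_rot: [-0.0, 0.879, 0.477, -0.0]
wrist_force: [-0.1, 0.7, 0.6]
opening: 0.697
grasp_force: 0.0
```

```bash
cat >> h.py <<'E'
def st():
    o=readout.get_obs(); w,x,y,z=o['eef_rot']; r=R.from_quat([x,y,z,w])
    return o,o['eef_pos'],r
def to(target,yaw):
    "tool-frame shift (mm) and rotvec to reach target with tool down and tool y at world angle yaw"
    o,p,r=st(); c,s=np.cos(yaw),np.sin(yaw)
    Rt=R.from_matrix(np.array([[-s,-c,0],[c,-s,0],[0,0,1]]).T@np.diag([1,1,1])) if 0 else R.from_matrix(np.column_stack([[-s,c,0],[c,s,0],[0,0,-1]]))
    print('t',o['time_s'],'p',p.round(4),'F',o['wrist_force'].round(2),'yaw',np.arctan2(*r.as_matrix()[[1,0],1]).round(4),'open',round(o['opening'],3),'g',o['grasp_force'])
    print('shift',(r.inv().apply(np.array(target)-p)*1000).round(1),'rot',(r.inv()*Rt).as_rotvec().round(4))
E
python3 - <<'E'
from h import *
to([.502,.1865,.03],-.571)
E
```

```text
t 1.35 p [0.5025 0.1851 0.1296] F [-0.08  0.69  0.57] yaw -0.5766 open 0.697 g 0.0
shift [ 0.9 -1.1 99.6] rot [-0.0004  0.0003 -0.0056]
```

Request:
play_rows(xyz=[[1,-1,20],[1,-1,45],[1,-1,70],[1,-1,85],[1,-1,95],[1,-1,99.5],[1,-1,99.5],[1,-1,99.5],[1,-1,99.5],[1,-1,99.5]], rot=[[0,0,-0.005],[0,0,-0.005],[0,0,-0.005],[0,0,-0.005],[0,0,-0.005],[0,0,-0.005],[0,0,-0.005],[0,0,-0.005],[0,0,-0.005],[0,0,-0.005]], grip=[0.7,0.7,0.7,0.7,0.7,0.7,0.7,0,0,0])

```text
time_s: 2.6
eef_pos: [0.5024, 0.1878, 0.0315]
eef_rot: [0.0, 0.876, 0.482, 0.001]
wrist_force: [-1.0, -0.6, 4.9]
opening: 0.177
grasp_force: 59.7
```

Request:
play_rows(xyz=[[0,0,0],[0,0,0],[0,0,0],[0,0,0],[0,0,-10],[0,0,-30],[0,0,-50],[0,0,-70],[0,0,-70],[0,0,-70]], rot=[[0,0,0],[0,0,0],[0,0,0],[0,0,0],[0,0,0],[0,0,0],[0,0,0],[0,0,0],[0,0,0],[0,0,0]], grip=[0,0,0,0,0,0,0,0,0,0])

```text
time_s: 3.85
eef_pos: [0.5009, 0.1876, 0.0999]
eef_rot: [-0.0, 0.876, 0.482, -0.001]
wrist_force: [-0.6, 0.5, -3.3]
opening: 0.175
grasp_force: 58.9
```

Run:
```python
from h import *
to([.464,-.2115,.12],0.0)
```

```text
t 3.85 p [0.5009 0.1876 0.0999] F [-0.61  0.47 -3.31] yaw -0.566 open 0.175 g 58.87759208679199
shift [-356.7  182.8  -19.9] rot [-0.0014  0.0006 -0.566 ]
```

Request:
play_rows(xyz=[[-25,13,-10],[-65,33,-20],[-105,54,-20],[-145,74,-20],[-190,97,-20],[-235,120,-20],[-280,143,-20],[-320,164,-20],[-345,177,-20],[-357,183,-20]], rot=[[0,0,-0.06],[0,0,-0.12],[0,0,-0.18],[0,0,-0.25],[0,0,-0.32],[0,0,-0.39],[0,0,-0.46],[0,0,-0.52],[0,0,-0.566],[0,0,-0.566]], grip=[0,0,0,0,0,0,0,0,0,0])

```text
time_s: 5.1
eef_pos: [0.4639, -0.2127, 0.1196]
eef_rot: [-0.001, 0.708, 0.706, -0.0]
wrist_force: [-0.2, 0.4, -3.4]
opening: 0.181
grasp_force: 58.9
```

Request:
play_rows(xyz=[[0,0,10],[0,0,20],[0,0,30],[0,0,35],[0,0,40],[0,0,45],[0,0,45],[0,0,45],[0,0,45],[0,0,45]], rot=[[0,0,0],[0,0,0],[0,0,0],[0,0,0],[0,0,0],[0,0,0],[0,0,0],[0,0,0],[0,0,0],[0,0,0]], grip=[0,0,0,0,0,0,0,0,0,0])

```text
time_s: 6.35
eef_pos: [0.4649, -0.2119, 0.076]
eef_rot: [0.0, 0.707, 0.707, 0.0]
wrist_force: [-0.3, -0.9, -2.5]
opening: 0.178
grasp_force: 58.8
```

Run:
```python
from h import *
to([.464,-.2115,.075],0.0)
s=cam('scene');t=cam('top')
f=lambda im,u,v,w,h,W,H:cv2.resize(im['color'][v-h:v+h,u-w:u+w,::-1],(W,H),interpolation=cv2.INTER_CUBIC)
g=np.hstack([f(t,309,208,40,60,400,600),f(s,312,185,40,60,400,600)])
cv2.imwrite('pics/c2.png',np.clip(g*1.4,0,255).astype(np.uint8))
```

```text
t 6.35 p [ 0.4649 -0.2119  0.076 ] F [-0.33 -0.85 -2.52] yaw 0.0 open 0.178 g 58.84902957826853
shift [ 0.4 -0.9  1. ] rot [0.0003 0.0003 0.    ]
```

View pics/c2.png

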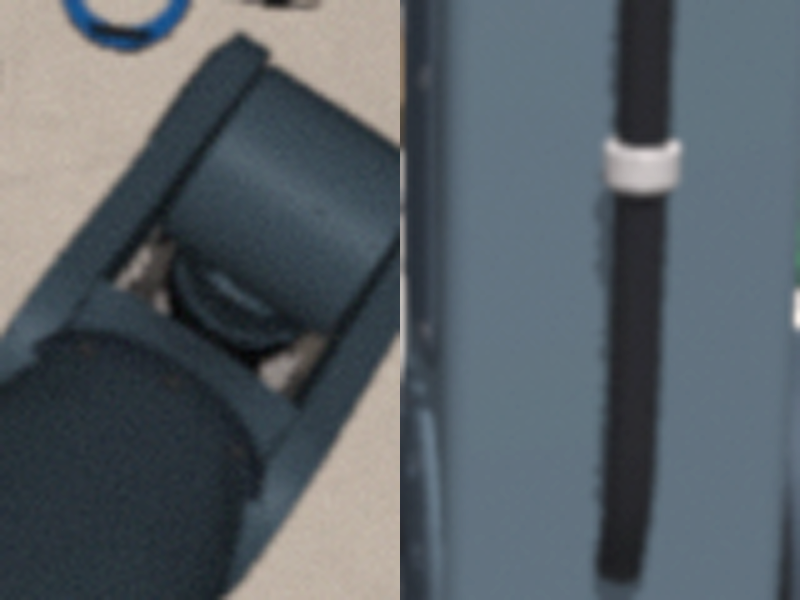

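Both views are blocked by the arm here, so I go on by feel. From the relative measurements I aim the TCP at about (0.4645, -0.2095).

Request:
play_rows(xyz=[[1,0,3],[2,0.3,6],[2,0.3,9],[2,0.3,11],[2,0.3,11],[2,0.3,11],[2,0.3,11],[2,0.3,11],[2,0.3,11],[2,0.3,11]], rot=[[0,0,0],[0,0,0],[0,0,0],[0,0,0],[0,0,0],[0,0,0],[0,0,0],[0,0,0],[0,0,0],[0,0,0]], grip=[0,0,0,0,0,0,0,0,0,0])

```text
time_s: 7.7
eef_pos: [0.4651, -0.2098, 0.0648]
eef_rot: [0.0, 0.707, 0.707, -0.0]
wrist_force: [0.1, 0.3, -2.9]
opening: 0.179
grasp_force: 58.8
```

Run:
```python
from h import *
to([.4645,-.2095,.06],0.0)
```

```text
t 7.7 p [ 0.4651 -0.2098  0.0648] F [ 0.12  0.34 -2.94] yaw 0.0 open 0.179 g 58.848775774240494
shift [ 0.3 -0.6  4.8] rot [0.     0.0001 0.    ]
```

Request:
play_rows(xyz=[[0,0,1],[0,0,2],[0,0,3],[0,0,3.5],[0,0,4],[0,0,4.5],[0,0,5],[0,0,5],[0,0,5],[0,0,5]], rot=[[0,0,0],[0,0,0],[0,0,0],[0,0,0],[0,0,0],[0,0,0],[0,0,0],[0,0,0],[0,0,0],[0,0,0]], grip=[0,0,0,0,0,0,0,0,0,0])

```text
time_s: 8.95
eef_pos: [0.465, -0.2098, 0.0598]
eef_rot: [-0.0, 0.707, 0.707, -0.0]
wrist_force: [0.5, -0.2, -3.8]
opening: 0.178
grasp_force: 58.8
```

Request:
play_rows(xyz=[[0,0,0.5],[0,0,1],[0,0,1.5],[0,0,2],[0,0,2],[0,0,2],[0,0,2],[0,0,2],[0,0,2],[0,0,2]], rot=[[0,0,0],[0,0,0],[0,0,0],[0,0,0],[0,0,0],[0,0,0],[0,0,0],[0,0,0],[0,0,0],[0,0,0]], grip=[0,0,0,0,0,0,0,0,0,0])

```text
time_s: 10.2
eef_pos: [0.4651, -0.2098, 0.0578]
eef_rot: [0.0, 0.707, 0.707, 0.0]
wrist_force: [0.0, -0.9, -2.9]
opening: 0.178
grasp_force: 58.8
```

Request:
play_rows(xyz=[[0,0,0.5],[0,0,1],[0,0,1.5],[0,0,2],[0,0,2.5],[0,0,3],[0,0,3.5],[0,0,3.5],[0,0,3.5],[0,0,3.5]], rot=[[0,0,0],[0,0,0],[0,0,0],[0,0,0],[0,0,0],[0,0,0],[0,0,0],[0,0,0],[0,0,0],[0,0,0]], grip=[0,0,0,0,0,0,0,0,0,0])

```text
time_s: 11.45
eef_pos: [0.4651, -0.2098, 0.0543]
eef_rot: [0.0, 0.707, 0.707, -0.0]
wrist_force: [0.2, 0.3, -1.6]
opening: 0.176
grasp_force: 59.0
```

Request:
play_rows(xyz=[[0,0,0.5],[0,0,1],[0,0,1.5],[0,0,2],[0,0,2.5],[0,0,3],[0,0,3.5],[0,0,3.5],[0,0,3.5],[0,0,3.5]], rot=[[0,0,0],[0,0,0],[0,0,0],[0,0,0],[0,0,0],[0,0,0],[0,0,0],[0,0,0],[0,0,0],[0,0,0]], grip=[0,0,0,0,0,0,0,0,0,0])

```text
time_s: 12.7
eef_pos: [0.465, -0.2098, 0.0508]
eef_rot: [0.0, 0.707, 0.707, -0.0]
wrist_force: [0.2, -1.1, -0.4]
opening: 0.178
grasp_force: 59.1
```

Request:
play_rows(xyz=[[0,0,0.3],[0,0,0.6],[0,0,1],[0,0,1],[0,0,1],[0,0,1],[0,0,1],[0,0,1],[0,0,1],[0,0,1]], rot=[[0,0,0],[0,0,0],[0,0,0],[0,0,0],[0,0,0],[0,0,0],[0,0,0],[0,0,0],[0,0,0],[0,0,0]], grip=[0,0,0,0,0,0,0,0,0,0])

```text
time_s: 13.95
eef_pos: [0.4651, -0.2098, 0.0499]
eef_rot: [0.0, 0.707, 0.707, 0.0]
wrist_force: [-0.4, 0.5, 0.4]
opening: 0.175
grasp_force: 59.6
```

Request:
play_rows(xyz=[[0,0,0.3],[0,0,0.6],[0,0,0.6],[0,0,0.6],[0,0,0.6],[0,0,0.6],[0,0,0.6],[0,0,0.6],[0,0,0.6],[0,0,0.6]], rot=[[0,0,0],[0,0,0],[0,0,0],[0,0,0],[0,0,0],[0,0,0],[0,0,0],[0,0,0],[0,0,0],[0,0,0]], grip=[0,0,0,0,0,0,0,0,0,0])

```text
time_s: 15.2
eef_pos: [0.4652, -0.2098, 0.0494]
eef_rot: [0.0, 0.707, 0.707, 0.0]
wrist_force: [-0.4, 1.1, 5.8]
opening: 0.18
grasp_force: 60.0
```

Request:
play_rows(xyz=[[0,1,-0.2],[0,2.5,-0.2],[0,4,-0.2],[0,6,-0.2],[0,8,-0.2],[0,10,-0.2],[0,11,-0.2],[0,12,-0.2],[0,12,-0.2],[0,12,-0.2]], rot=[[0,0,0],[0,0,0],[0,0,0],[0,0,0],[0,0,0],[0,0,0],[0,0,0],[0,0,0],[0,0,0],[0,0,0]], grip=[0,0,0,0,0,0,0,0,0,0])

```text
time_s: 16.45
eef_pos: [0.4771, -0.2099, 0.0494]
eef_rot: [0.0, 0.707, 0.707, -0.0]
wrist_force: [-1.9, 0.2, 5.5]
opening: 0.18
grasp_force: 60.0
```

Only friction so far. I continue in small steps to the stop.

Request:
play_rows(xyz=[[0,0.5,0],[0,1,0],[0,1.5,0],[0,2,0],[0,2.5,0],[0,3,0],[0,3,0],[0,3,0],[0,3,0],[0,3,0]], rot=[[0,0,0],[0,0,0],[0,0,0],[0,0,0],[0,0,0],[0,0,0],[0,0,0],[0,0,0],[0,0,0],[0,0,0]], grip=[0,0,0,0,0,0,0,0,0,0])

```text
time_s: 17.7
eef_pos: [0.4802, -0.2099, 0.0495]
eef_rot: [0.0, 0.707, 0.707, 0.0]
wrist_force: [-1.4, 0.1, 4.9]
opening: 0.181
grasp_force: 60.0
```

Request:
play_rows(xyz=[[0,0.3,0],[0,0.6,0],[0,1,0],[0,1,0],[0,1,0],[0,1,0],[0,1,0],[0,1,0],[0,1,0],[0,1,0]], rot=[[0,0,0],[0,0,0],[0,0,0],[0,0,0],[0,0,0],[0,0,0],[0,0,0],[0,0,0],[0,0,0],[0,0,0]], grip=[0,0,0,0,0,0,0,0,0,0])

```text
time_s: 18.95
eef_pos: [0.4808, -0.2098, 0.0493]
eef_rot: [-0.0, 0.707, 0.707, -0.0]
wrist_force: [-2.9, -0.8, 5.4]
opening: 0.18
grasp_force: 60.1
```

Request:
play_rows(xyz=[[0,0.3,0],[0,0.6,0],[0,1,0],[0,1,0],[0,1,0],[0,1,0],[0,1,0],[0,1,0],[0,1,0],[0,1,0]], rot=[[0,0,0],[0,0,0],[0,0,0],[0,0,0],[0,0,0],[0,0,0],[0,0,0],[0,0,0],[0,0,0],[0,0,0]], grip=[0,0,0,0,0,0,0,0,0,0])

```text
time_s: 20.2
eef_pos: [0.4817, -0.2097, 0.0493]
eef_rot: [-0.0, 0.707, 0.707, -0.0]
wrist_force: [-2.6, 1.0, 5.1]
opening: 0.176
grasp_force: 60.1
```

Request:
play_rows(xyz=[[0,0.3,0],[0,0.6,0],[0,1,0],[0,1,0],[0,1,0],[0,1,0],[0,1,0],[0,1,0],[0,1,0],[0,1,0]], rot=[[0,0,0],[0,0,0],[0,0,0],[0,0,0],[0,0,0],[0,0,0],[0,0,0],[0,0,0],[0,0,0],[0,0,0]], grip=[0,0,0,0,0,0,0,0,0,0])

```text
time_s: 21.45
eef_pos: [0.4822, -0.2097, 0.0492]
eef_rot: [-0.001, 0.707, 0.707, -0.001]
wrist_force: [-4.3, -0.2, 6.6]
opening: 0.175
grasp_force: 60.2
```

Request:
play_rows(xyz=[[0,0.3,0],[0,0.6,0],[0,1,0],[0,1,0],[0,1,0],[0,1,0],[0,1,0],[0,1,0],[0,1,0],[0,1,0]], rot=[[0,0,0],[0,0,0],[0,0,0],[0,0,0],[0,0,0],[0,0,0],[0,0,0],[0,0,0],[0,0,0],[0,0,0]], grip=[0,0,0,0,0,0,0,0,0,0])

```text
time_s: 22.7
eef_pos: [0.4827, -0.2097, 0.0491]
eef_rot: [-0.001, 0.707, 0.707, -0.001]
wrist_force: [-6.1, -0.9, 7.0]
opening: 0.177
grasp_force: 60.3
```

Request:
play_rows(xyz=[[0,0.5,0],[0,1,0],[0,1.5,0],[0,1.5,0],[0,1.5,0],[0,1.5,0],[0,1.5,0],[0,1.5,0],[0,1.5,0],[0,1.5,0]], rot=[[0,0,0],[0,0,0],[0,0,0],[0,0,0],[0,0,0],[0,0,0],[0,0,0],[0,0,0],[0,0,0],[0,0,0]], grip=[0,0,0,0,0,0,0,0,0,0])

```text
time_s: 23.95
eef_pos: [0.4834, -0.2096, 0.0489]
eef_rot: [-0.002, 0.707, 0.707, -0.001]
wrist_force: [-9.1, -1.7, 9.0]
opening: 0.177
grasp_force: 60.4
```

Request:
play_rows(xyz=[[0,0,-0.5],[0,0.5,-0.6],[0,1,-0.6],[0,1.5,-0.6],[0,1.5,-0.6],[0,1.5,-0.6],[0,1.5,-0.6],[0,1.5,-0.6],[0,1.5,-0.6],[0,1.5,-0.6]], rot=[[0,0,0],[0,0,0],[0,0,0],[0,0,0],[0,0,0],[0,0,0],[0,0,0],[0,0,0],[0,0,0],[0,0,0]], grip=[0,0,0,0,0,0,0,0,0,0])

```text
time_s: 25.2
eef_pos: [0.4839, -0.2095, 0.049]
eef_rot: [-0.003, 0.707, 0.707, -0.002]
wrist_force: [-11.8, -3.1, 6.3]
opening: 0.179
grasp_force: 60.3
```

Request:
play_rows(xyz=[[0,-1,0],[0,-2.5,0],[0,-2.5,0],[0,-2.5,0],[0,-2.5,0],[0,-2.5,0],[0,-2.5,0],[0,-2.5,0],[0,-2.5,0],[0,-2.5,0]], rot=[[0,0,0],[0,0,0],[0,0,0],[0,0,0],[0,0,0],[0,0,0],[0,0,0],[0,0,0],[0,0,0],[0,0,0]], grip=[0,0,0,0,0,0,0,0,0,0])

```text
time_s: 26.45
eef_pos: [0.4829, -0.2096, 0.0493]
eef_rot: [-0.002, 0.707, 0.707, -0.001]
wrist_force: [-6.0, -1.4, 5.2]
opening: 0.176
grasp_force: 60.0
```

Request:
play_rows(xyz=[[0,-1.5,0],[0,-1.5,0],[0,-1.5,0],[0,-1.5,0],[0,-1.5,0],[0,-1.5,0],[0,-1.5,-5],[0,-1.5,-20],[0,-1.5,-45],[0,-1.5,-70]], rot=[[0,0,0],[0,0,0],[0,0,0],[0,0,0],[0,0,0],[0,0,0],[0,0,0],[0,0,0],[0,0,0],[0,0,0]], grip=[0,0.2,0.3,0.45,0.5,0.5,0.5,0.5,0.5,0.5])

```text
time_s: 27.7
eef_pos: [0.4832, -0.2099, 0.1218]
eef_rot: [0.0, 0.707, 0.707, 0.0]
wrist_force: [0.1, -0.0, -0.1]
opening: 0.501
grasp_force: 0.0
```

Request:
play_rows(xyz=[[40,0,-20],[90,0,-50],[150,0,-80],[210,0,-100],[270,0,-100],[330,0,-100],[380,0,-100],[380,0,-100],[380,0,-100],[380,0,-100]], rot=[[0,0,0],[0,0,0],[0,0,0],[0,0,0],[0,0,0],[0,0,0],[0,0,0],[0,0,0],[0,0,0],[0,0,0]], grip=[0.5,0.5,0.5,0.5,0.5,0.5,0.5,0.5,0.5,0.5])

```text
time_s: 28.95
eef_pos: [0.4833, 0.1691, 0.2203]
eef_rot: [0.0, 0.708, 0.707, 0.0]
wrist_force: [0.6, -1.1, 0.1]
opening: 0.5
grasp_force: 0.0
```

Run:
```python
from h import *
to([.4645,-.2095,.06],0.0)
s=cam('scene');t=cam('top')
f=lambda im,u,v,w,h,W,H:cv2.resize(im['color'][v-h:v+h,u-w:u+w,::-1],(W,H),interpolation=cv2.INTER_CUBIC)
g=np.hstack([f(t,309,215,32,36,400,450),f(s,312,192,32,36,400,450)])
cv2.imwrite('pics/c3.png',np.clip(g*1.3,0,255).astype(np.uint8))
```

```text
t 28.95 p [0.4833 0.1691 0.2203] F [ 0.59 -1.08  0.07] yaw -0.0017 open 0.5 g 0.0
shift [-378.6  -18.2  160.4] rot [ 0.0004  0.0003 -0.0017]
```

View pics/c3.png

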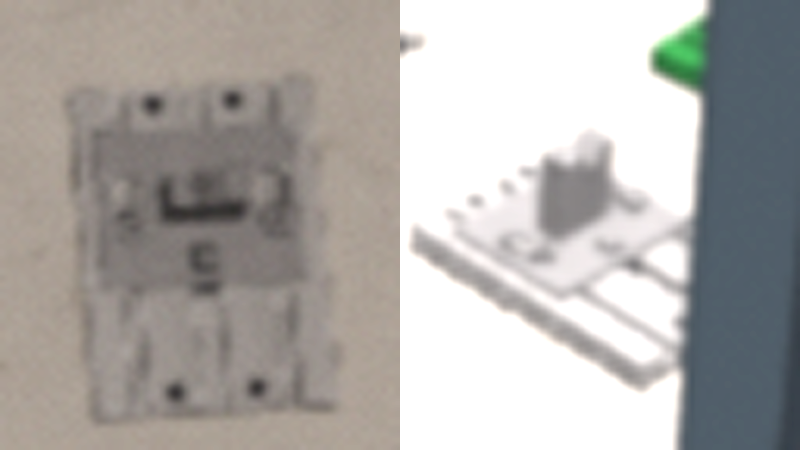

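The rest lies flat on the base and in line with it, with the heads over the slots at crop (130,220) and (275,220). Something light shows in the pin hole at (203,262). I check the pin height and the travel numerically.

Run:
```python
from h import *
for n in('top','scene'):
    c=load(n);P=cloud(c);X,Y,Z=P[...,0],P[...,1],P[...,2]
    def sel(cx,cy,r,z0,z1): return (np.hypot(X-cx,Y-cy)<r)&(Z>z0)&(Z<z1)
    m=sel(.482,-.211,.03,.055,.085);print(n,'block',m.sum(),cv2.minAreaRect(P[m][:,:2].astype(np.float32)*1000),Z[m].max())
    m=(abs(X-.462)<.03)&(abs(Y+.211)<.045)&(Z>.0275)&(Z<.036)&(abs(Y+.211)>.024)
    for s in(1,-1):
        k=m&(s*(Y+.211)>0);print('head',k.sum(),P[k].mean(0).round(4) if k.any() else '')
    k=(abs(X-.457)<.009)&(abs(Y+.2115)<.009)
    i=np.argwhere(k);r0,c0=i.min(0);r1,c1=i.max(0)+1
    print('xy0',P[r0,c0].round(4),P[r1,c1].round(4));print((Z[r0:r1,c0:c1]*1000).round(0).astype(int));print(c['color'][r0:r1,c0:c1].mean(2).astype(int))
    # plate height around
    for x,y in((.50,-.18),(.50,-.24),(.457,-.19),(.457,-.235)): 
        k=(np.hypot(X-x,Y-y)<.006);print(x,y,(np.median(Z[k])*1000).round(1),end=' ')
    print()
t=load('top');k=64/400
for nm,z,l in(('plate corners',.023,[(97,130),(303,125),(305,285),(105,292)]),('hole',.023,[(203,262)]),('heads',.03,[(130,220),(275,220)])):
    for u,v in l: print(nm,onz(t,277+u*k-.4,179+v*k-.4,z).round(4))
```

```text
top block 87 ((480.35235595703125, -211.04042053222656), (33.40842819213867, 16.73560905456543), 87.83203887939453) 0.07227997439094014
head 14 [ 0.4701 -0.1803  0.0286]
head 11 [ 0.4698 -0.2442  0.0298]
xy0 [ 0.4654 -0.2036  0.0199] [ 0.4453 -0.2225  0.0142]
[[20 21 18 25 18 24 24]
 [21 22 20 19 22 19 20]
 [20 21 20 24 18 18 24]
 [22 23 15 23 21 24 24]
 [23 19 13 20 16 25 21]
 [22 25 17 17 16 19 17]
 [20 20 19 20 21 19 23]]
[[96 89 84 83 83 87 95]
 [91 75 66 67 69 79 89]
 [87 70 57 69 74 78 89]
 [91 71 60 73 80 82 89]
 [92 74 56 62 67 72 86]
 [92 84 71 67 69 76 88]
 [91 89 83 81 80 81 87]]
0.5 -0.18 21.0 0.5 -0.24 22.2 0.457 -0.19 22.6 0.457 -0.235 20.8 
scene block 82 ((482.67095947265625, -210.00872802734375), (37.31307601928711, 19.040328979492188), 83.60423278808594) 0.07294328285610696
head 13 [ 0.4715 -0.1773  0.0302]
head 10 [ 0.4717 -0.2441  0.0296]
xy0 [ 0.5011 -0.1768  0.0224] [0.1096 0.1597 0.0013]
[[  22   21   24 ...   21   24   24]
 [  21   22   18 ...   24   24   21]
 [  25   15   15 ...   19   27   23]
 ...
 [-755 -762 -757 ...    0    2   -1]
 [-763 -757 -760 ...    1   -1    1]
 [-755 -758 -760 ...   -1    1    0]]
[[175 163 157 ... 180 182 183]
 [162 141 145 ... 169 178 180]
 [158 138 137 ... 151 166 169]
 ...
 [157 156 156 ... 107 105 104]
 [157 157 157 ... 106 105 104]
 [156 157 156 ... 105 105 106]]
0.5 -0.18 21.3 0.5 -0.24 -762.7 0.457 -0.19 19.7 0.457 -0.235 21.3 
plate corners [ 0.5176 -0.1677  0.023 ]
plate corners [ 0.5149 -0.2617  0.023 ]
plate corners [ 0.4415 -0.2562  0.023 ]
plate corners [ 0.4432 -0.1661  0.023 ]
hole [ 0.4544 -0.2111  0.023 ]
heads [ 0.4741 -0.179   0.03  ]
heads [ 0.4706 -0.2441  0.03  ]
```

Run:
```python
from h import *
cs=[vision.camera('top') for _ in range(24)]
c=dict(cs[0]);D=np.stack([k['depth'] for k in cs]);c['depth']=np.median(D,0);print('spread',D[:,221,309].std())
C=np.mean([k['color'] for k in cs],0);P=cloud(c);X,Y,Z=P[...,0],P[...,1],P[...,2]
k=(abs(X-.457)<.011)&(abs(Y+.2115)<.011);i=np.argwhere(k);r0,c0=i.min(0);r1,c1=i.max(0)+1
print((Z[r0:r1,c0:c1]*1000).round(1));print((X[r0:r1,c0]*1000).round(1));print((Y[r0,c0:c1]*1000).round(1))
g=cv2.resize(C[190:245,282:337,::-1],(600,600),interpolation=cv2.INTER_CUBIC);cv2.imwrite('pics/c4.png',np.clip(g*1.6,0,255).astype(np.uint8))
np.savez('mean.npz',**c)
print(readout.get_obs()['time_s'])
A=(abs(X-.4805)<.033)&(abs(Y+.2115)<.042)&(Z>.019)&(Z<.026)
q=P[A];co=np.linalg.lstsq(np.c_[q[:,:2],np.ones(len(q))],q[:,2],rcond=None)[0];print('plate tilt',co[:2],'mean z',q[:,2].mean())
B=(abs(X-.4)<.015)&(abs(Y+.211)<.05)&(Z>.012);print('base z',np.median(Z[B]))
```

```text
spread 0.0027718255
[[20.9 21.6 21.4 21.3 22.2 21.8 21.4 21.  20.8]
 [22.  20.9 22.  21.1 21.1 21.6 21.4 21.6 22.6]
 [21.7 22.  22.2 20.5 22.7 21.5 21.5 20.8 20.4]
 [21.2 22.3 21.6 15.3 24.2 25.7 22.  20.9 21.7]
 [21.6 22.4 20.6 15.9 24.1 24.  22.2 21.  20.1]
 [23.4 22.5 21.3 17.1 18.7 16.6 21.7 22.6 22.2]
 [21.6 21.1 22.8 15.1 17.  16.9 21.4 21.7 22.1]
 [21.6 20.7 21.7 21.  23.  22.4 20.9 21.6 22. ]]
[468.3 465.2 462.4 459.7 456.8 453.6 451.1 448.2]
[-200.9 -203.6 -206.5 -209.3 -212.  -214.9 -217.8 -220.6 -223.5]
30.25
plate tilt [-0.00246179  0.0001499 ] mean z 0.021639491955459524
base z 0.017437883344445737
```

View pics/c4.png

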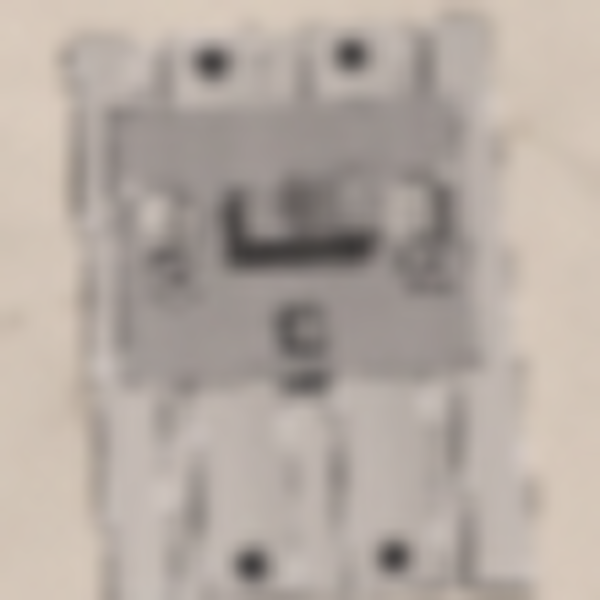

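The averaged view shows a light pin top in the hole at (305,325). It reads about 24.5 mm, against 21.6 mm for the plate top and 17.4 mm for the base. So the pin has snapped up, the plate is flat and the robot is clear, and I hand in.

```bash
python3 -c "
from bench import ctrl
print(ctrl.hand_in())"
```

```text
the job is handed in; nothing more can be done
None
```

The bare steel rest is flat on the base, slid home under both screw heads, with the pin measured up through its square hole; the gripper has let go and is clear, and the job was handed in at about 30 s, with no verdict returned.

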